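# Put the lending desk's hand stamps back in their rack by size

### The job

Put the four loose hand stamps back into the four empty bays of the stamp rack, so that all six stamps in the rack run in order of size (length of the block) from the largest, already at one end, to the smallest, already at the other. Set each one down upright and without dropping it, in the middle of its bay with its block lying lengthwise in the bay; leave the two end stamps standing where they are, and let no stamp fall over.

Things in the scene. Friction and masses are not known exactly. Their poses are not given: they have to be found in the camera images.
- stamp_30: hand stamp, pale wood block 30 mm long (x), 28 wide (y), 17 high; on it a thin neck and a dark square grip, 24 x 24 mm, 34 to 70 mm above the origin, rounded top at 76. The smallest; stands in one end bay of the rack. Origin: centre of the underside, z up. Six stamps alike but for block length; both ways round alike; about 65 g.
- stamp_44: hand stamp, pale wood block 44 mm long (x), 28 wide (y), 17 high; on it a thin neck and a dark square grip, 24 x 24 mm, 34 to 70 mm above the origin, rounded top at 76. No. 2 of six from the smallest; stands loose on the desk, at any angle. Origin: centre of the underside, z up. Six stamps alike but for block length; both ways round alike; about 72 g.
- stamp_58: hand stamp, pale wood block 58 mm long (x), 28 wide (y), 17 high; on it a thin neck and a dark square grip, 24 x 24 mm, 34 to 70 mm above the origin, rounded top at 76. No. 3 of six from the smallest; stands loose on the desk, at any angle. Origin: centre of the underside, z up. Six stamps alike but for block length; both ways round alike; about 79 g.
- stamp_72: hand stamp, pale wood block 72 mm long (x), 28 wide (y), 17 high; on it a thin neck and a dark square grip, 24 x 24 mm, 34 to 70 mm above the origin, rounded top at 76. No. 4 of six from the smallest; stands loose on the desk, at any angle. Origin: centre of the underside, z up. Six stamps alike but for block length; both ways round alike; about 86 g.
- stamp_86: hand stamp, pale wood block 86 mm long (x), 28 wide (y), 17 high; on it a thin neck and a dark square grip, 24 x 24 mm, 34 to 70 mm above the origin, rounded top at 76. No. 5 of six from the smallest; stands loose on the desk, at any angle. Origin: centre of the underside, z up. Six stamps alike but for block length; both ways round alike; about 93 g.
- stamp_100: hand stamp, pale wood block 100 mm long (x), 28 wide (y), 17 high; on it a thin neck and a dark square grip, 24 x 24 mm, 34 to 70 mm above the origin, rounded top at 76. The largest; stands in the other end bay of the rack. Origin: centre of the underside, z up. Six stamps alike but for block length; both ways round alike; about 100 g.
- bay_1: grey felt 110 x 39 mm in inner bay 1 (beside one end bay) of the fixed wooden rack: six bays in a row, 52 mm apart, 40 wide between round-topped dividers 26 mm high (end walls 32, front and back lips 15). End bays hold the largest and smallest stamp, either way round. Origin: middle of its underside; felt top 2 mm above, 10 mm above the desk. x: along the bay; y: along the row; z up.
- bay_2: grey felt 110 x 39 mm in inner bay 2 (next to bay 1) of the fixed wooden rack: six bays in a row, 52 mm apart, 40 wide between round-topped dividers 26 mm high (end walls 32, front and back lips 15). End bays hold the largest and smallest stamp, either way round. Origin: middle of its underside; felt top 2 mm above, 10 mm above the desk. x: along the bay; y: along the row; z up.
- bay_3: grey felt 110 x 39 mm in inner bay 3 (next to bay 2) of the fixed wooden rack: six bays in a row, 52 mm apart, 40 wide between round-topped dividers 26 mm high (end walls 32, front and back lips 15). End bays hold the largest and smallest stamp, either way round. Origin: middle of its underside; felt top 2 mm above, 10 mm above the desk. x: along the bay; y: along the row; z up.
- bay_4: grey felt 110 x 39 mm in inner bay 4 (beside the other end bay) of the fixed wooden rack: six bays in a row, 52 mm apart, 40 wide between round-topped dividers 26 mm high (end walls 32, front and back lips 15). End bays hold the largest and smallest stamp, either way round. Origin: middle of its underside; felt top 2 mm above, 10 mm above the desk. x: along the bay; y: along the row; z up.

How it is judged:
At the end, for the whole second after the job is handed in: From the largest stamp on, the inner bays hold the 86, 72, 58, 44 mm stamps: on the felt (4 mm), within 14 mm of the bay's middle and 15 degrees of its length. All upright (7 degrees), released, at rest; the end stamps within 12 mm of where they stood (((horizontal distance between stamp_100 and bay_1 below 0.09 m and horizontal distance between stamp_86 and bay_1 below 0.014 m and angle between the x axis of stamp_86 and the x axis of bay_1, either way round below 0.26 rad and z of stamp_86 in the frame of bay_1 below 0.006 m and horizontal distance between stamp_72 and bay_2 below 0.014 m and angle between the x axis of stamp_72 and the x axis of bay_2, either way round below 0.26 rad and z of stamp_72 in the frame of bay_2 below 0.006 m and horizontal distance between stamp_58 and bay_3 below 0.014 m and angle between the x axis of stamp_58 and the x axis of bay_3, either way round below 0.26 rad and z of stamp_58 in the frame of bay_3 below 0.006 m and horizontal distance between stamp_44 and bay_4 below 0.014 m and angle between the x axis of stamp_44 and the x axis of bay_4, either way round below 0.26 rad and z of stamp_44 in the frame of bay_4 below 0.006 m) or (horizontal distance between stamp_100 and bay_4 below 0.09 m and horizontal distance between stamp_44 and bay_1 below 0.014 m and angle between the x axis of stamp_44 and the x axis of bay_1, either way round below 0.26 rad and z of stamp_44 in the frame of bay_1 below 0.006 m and horizontal distance between stamp_58 and bay_2 below 0.014 m and angle between the x axis of stamp_58 and the x axis of bay_2, either way round below 0.26 rad and z of stamp_58 in the frame of bay_2 below 0.006 m and horizontal distance between stamp_72 and bay_3 below 0.014 m and angle between the x axis of stamp_72 and the x axis of bay_3, either way round below 0.26 rad and z of stamp_72 in the frame of bay_3 below 0.006 m and horizontal distance between stamp_86 and bay_4 below 0.014 m and angle between the x axis of stamp_86 and the x axis of bay_4, either way round below 0.26 rad and z of stamp_86 in the frame of bay_4 below 0.006 m)) and angle between each of stamp_30, stamp_44, stamp_58, stamp_72, stamp_86, stamp_100's own z axis and vertical below 0.12 rad and linear speed of each of stamp_30, stamp_44, stamp_58, stamp_72, stamp_86, stamp_100 below 0.02 m/s and angular speed of each of stamp_30, stamp_44, stamp_58, stamp_72, stamp_86, stamp_100 below 0.2 rad/s and distance of each of stamp_30, stamp_100 from where it was at the start of the episode below 0.012 m); the robot touches nothing.
It fails at once if a stamp falls over (angle between any of stamp_30, stamp_44, stamp_58, stamp_72, stamp_86, stamp_100's own z axis and vertical above 1.2 rad).
It fails at once if a stamp is dropped: out of the fingers with its underside more than 45 mm above the desk ((height (world z) of stamp_44 above 0.045 m and contact force between the fingers and stamp_44 below 0.02 N) or (height (world z) of stamp_58 above 0.045 m and contact force between the fingers and stamp_58 below 0.02 N) or (height (world z) of stamp_72 above 0.045 m and contact force between the fingers and stamp_72 below 0.02 N) or (height (world z) of stamp_86 above 0.045 m and contact force between the fingers and stamp_86 below 0.02 N)).
It also fails if it takes over 112 s, if anything falls off the work surface, if the arm or the gripper's body presses on something with over 40 N, if the wrist force passes 120 N, or if a joint passes its speed limit or range.

### The arm

A 6-joint arm with a two-finger parallel gripper is mounted at the origin on a cart in front of the work surface, level with it; the furniture and walls round the work are solid. World frame = base frame: x ahead of the robot, y to its left, z up, the work surface at z = 0. Lengths are in m, angles in rad, forces in N, time in s.
With the tool pointing down it reaches from about 0.35 to 0.725 m from the base axis. Payload 4.3 kg.
Tool frame: the origin (TCP) lies between the finger pads; the fingertips stand 11 mm ahead of it and the grasp point (between the pads) lies 8 mm behind it; z points along the fingers, y is the line along which they close (so a half turn about z gives the same grasp; the last joint's range is limited). The gripper opens to 85 mm and grips with 20 to 120 N. Pads are 22 mm wide; open, the fingers measure 114 mm over their backs; the gripper's body (76 mm by 85 mm) begins 54 mm behind the grasp point. The pads swing forward as they close: fully open they stand 13 mm farther back than shut.
Start: joints at [-1.252, 0.377, 0.081, 1.274, 0, 1.46], TCP at [0.239, -0.523, 0.242] pointing down, gripper open.
Joint ranges: [-2.72, 2.72], [-0.84, 1.66], [-1.02, 1.22], [-1.77, 2.12], [-1.37, 1.28], [-3.14, 3.14]. Speed limits (rad/s): [2.57, 2.57, 3.14, 3.14, 3.14, 3.14].

### API

Orientations are given as a rotation vector (axis times angle).
In Python, from cell import ctrl gives the robot as it stands.
- The arm moves only by the tool carry_out, never from a script. Its argument "targets" is a list of rows, each a list of 7 numbers: the opening, from -1 (shut) to 1 (fully open), then the shift along the tool's x, y, z in units of 0.4 m (1.0 is 0.4 m), then the turn, a rotation vector about the tool's x, y, z in units of 180 degrees (1.0 is 180 degrees). A call has 1 to 5 rows; each row is the pose to reach, as a shift and turn from the pose commanded when the call began, along the tool's axes at that moment, turning the shorter way round; what a row does not reach only later rows make up. A row lasts 1/12 s, in which the tool goes at most 41.7 mm and 7.16 degrees, less where a joint would pass 70% of its speed; a pose out of reach is approached as far as the arm can. A call with a number of a shift or a turn outside -1 to 1 is refused whole. A call with a gripper value outside its range is refused whole. The fingers move at their own pace and stop on an object; "grip_force" is the grip in N (left out, the last holds). Time passes only in rows, so rows that repeat a pose let the fingers close. It gives the time, the measured TCP pose, the force, the opening and the grip force at its end, in the units of the state.
- ctrl.get_state(): the state, without advancing time (a new reading comes with each control period).
- ctrl.get_image(name): name is "scene" or "top"; returns the picture (384x512x3 uint8, blue, green, red); there is no depth.
- ctrl.calibration(name): a dict with "fx", "fy", "cx", "cy" (pixels), "R" (3x3) and "t" (3): a world point X has camera coordinates R X + t. Camera axes: x right, y down, z forward; pixel columns grow to the right and rows downward; lengths in m; the calibration is good to about 2 mm. A picture is of the moment at which its call begins. calibration takes no time and is no camera call.
- ctrl.close_job(): hands the job in; it is judged then, once.
The state is a dict: "time_s": time; "q": joint angles; "joint_velocities": joint speeds; "joint_torque": joint torques, N m; "tcp_pos": TCP position; "eef_rot": TCP orientation; "contact_force": force on the tool from outside, world axes, zero at the start; "ft_torque": the same for the moment, N m; "grip_width": finger opening in m; "grasp_force": force on a finger pad.
Only numpy, scipy, OpenCV 4.12 (cv2) and the standard library are available. Lean on these libraries where they do the work, as an engineer would, in place of code of your own. Each camera call takes 0.05 s, during which the arm holds its last target. There are 200 camera calls.

## Working session

There is one attempt and no reset: what is moved stays moved. The work goes in short steps, Python scripts to look and compute and a tool call to move; the robot and the scene stay as the last step left them, time stands still between calls to the robot, and variables do not carry over. Pictures are saved under pics/ and viewed, at most 14 in all, crops included, and the job is handed in when it is done.

Besides the shell and the picture viewer there is one more tool, called after ">>>" by a JSON object that holds its "name" and its "arguments". carry_out: Moves the arm, as the interface text tells. Its arguments: {"type":"object","properties":{"targets":{"type":"array","items":{"type":"array","items":{"type":"number"}}},"grip_force":{"type":"number"}},"required":["targets"]}

```bash
mkdir -p pics
python3 - <<'E'
from cell import ctrl
import cv2
for n in("top","scene"):
    im=ctrl.get_image(n); cv2.imwrite(f"pics/{n}0.png",im)
    c=ctrl.calibration(n); print(n,c)
s=ctrl.get_state(); print(s)
E
```

```text
top {'fx': 432.3018962535669, 'fy': 432.3018962535669, 'cx': 258.9368873933822, 'cy': 192.21181117577365, 'R': array([[ 0.01353882, -0.9998851 , -0.00681865],
       [-0.9951421 , -0.01280894, -0.09761219],
       [ 0.09751363,  0.00810708, -0.99520117]]), 't': array([0.0134063 , 0.55249913, 1.3248287 ])}
scene {'fx': 443.71713064893424, 'fy': 443.71713064893424, 'cx': 253.96956196805752, 'cy': 191.66708479209393, 'R': array([[-0.8019548 , -0.59733946,  0.00735292],
       [-0.25734875,  0.33434197, -0.90663502],
       [ 0.53911048, -0.72897258, -0.42185172]]), 't': array([0.43929665, 0.17815423, 1.1806682 ])}
{'time_s': 0.1, 'q': array([-1.25231544e+00,  3.78014849e-01,  7.97783386e-02,  1.27441047e+00,
       -2.39848838e-05,  1.46050576e+00]), 'joint_velocities': array([ 0.00066132,  0.00033245,  0.00281594, -0.00066194,  0.0004627 ,
        0.00020435]), 'joint_torque': array([ 9.66254120e-04, -4.64694285e+01,  2.70581353e+01,  1.20119221e-02,
       -1.10959747e-04, -1.98123928e-05]), 'tcp_pos': array([ 0.238884  , -0.52240686,  0.24144741]), 'eef_rot': array([-3.06787692e+00, -6.67974183e-01,  3.39330737e-04]), 'contact_force': array([-0.01933962, -0.74939997,  0.24547532]), 'ft_torque': array([ 0.03898137,  0.00197148, -0.01483274]), 'grasp_force': 0.0, 'grip_width': 0.08574021749891084}
```

View pics/top0.png

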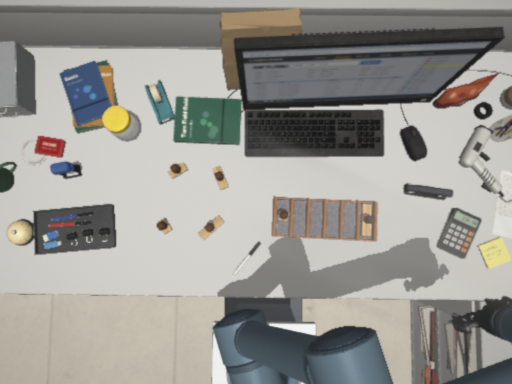

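View pics/scene0.png

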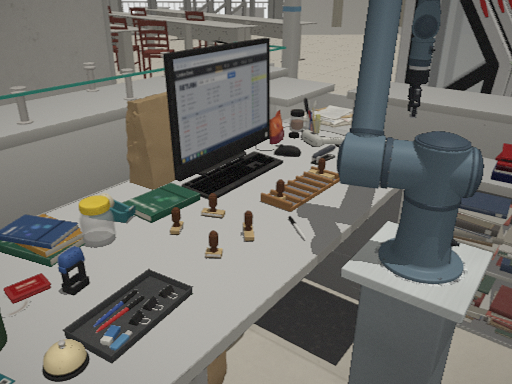

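The top view shows loose stamps near (177,170), (220,177), (163,226) and (210,228). The rack spans columns 273–377, rows 198–240, with the small stamp apparently at the left end and the 100 mm one at the right. I'll segment the pale blocks and the rack next.

```bash
cat > h.py <<'E'
import numpy as np, cv2
from cell import ctrl
def ray(n,u,v,z):
    c=ctrl.calibration(n); R=np.array(c["R"]);t=np.array(c["t"])
    C=-R.T@t; d=R.T@np.array([(u-c["cx"])/c["fx"],(v-c["cy"])/c["fy"],1.])
    return C+d*(z-C[2])/d[2]
def proj(n,X):
    c=ctrl.calibration(n); p=np.array(c["R"])@X+c["t"]
    return c["fx"]*p[0]/p[2]+c["cx"],c["fy"]*p[1]/p[2]+c["cy"]
E
python3 - <<'E'
from h import *
im=cv2.imread("pics/top0.png")
for k,(u,v) in enumerate([(177,170),(220,177),(163,226),(210,228),(283,214),(369,218)]):
    print(k,ray("top",u,v,0.01).round(3), im[v,u], cv2.cvtColor(im[v-1:v,u-1:u],cv2.COLOR_BGR2HSV))
a=cv2.resize(im[150:255,140:250],None,fx=7,fy=5.5,interpolation=cv2.INTER_CUBIC)
a=cv2.resize(im[155:250,145:245],(600,570),interpolation=cv2.INTER_CUBIC)
cv2.imwrite("pics/c1.png",a)
cv2.imwrite("pics/c2.png",cv2.resize(im[185:255,260:390],(780,420),interpolation=cv2.INTER_CUBIC))
E
```

```text
0 [0.622 0.283 0.01 ] [39 49 68] [[[ 10 116  81]]]
1 [0.601 0.145 0.01 ] [47 60 85] [[[ 11 123 102]]]
2 [0.443 0.321 0.01 ] [46 59 84] [[[ 10 122  94]]]
3 [0.439 0.173 0.01 ] [ 64  77 102] [[[ 10 101 106]]]
4 [ 0.486 -0.056  0.01 ] [ 65  78 106] [[[10 91 95]]]
5 [ 0.477 -0.326  0.01 ] [ 88  97 113] [[[ 10  50 108]]]
```

View pics/c1.png

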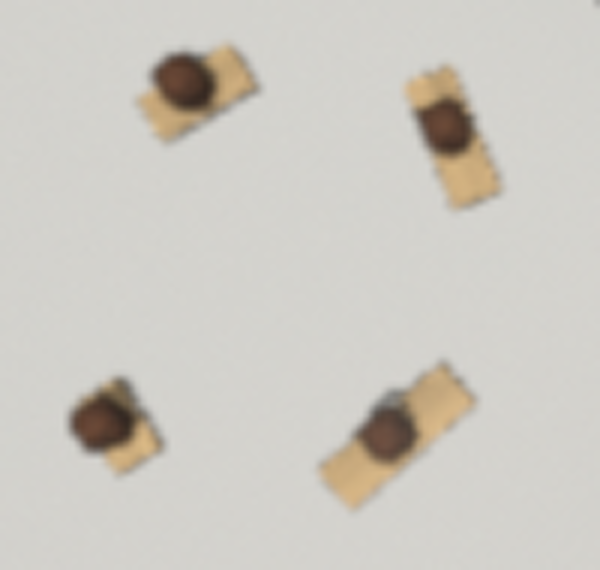

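View pics/c2.png

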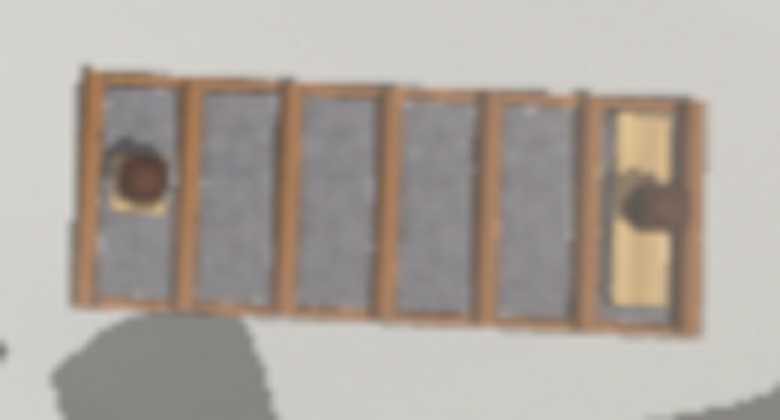

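Crop 1: 58 mm at upper left, 72 at upper right, 44 at lower left, 86 at lower right. Crop 2: the 30 is at the left (+y) end and the 100 at the right (−y) end. So from the right, the bays take 86, 72, 58, 44. Now for the sub-pixel geometry.

Run:
```python
from h import *
im=cv2.imread("pics/top0.png"); F=6
def up(x0,y0,x1,y1):
    a=cv2.resize(im[y0:y1,x0:x1],None,fx=F,fy=F,interpolation=cv2.INTER_CUBIC)
    return a,cv2.cvtColor(a,cv2.COLOR_BGR2HSV)
def W(px,x0,y0,z): return np.array([ray("top",(u+.5)/F-.5+x0,(v+.5)/F-.5+y0,z)[:2] for u,v in px])
c=ctrl.calibration("top");print("cam",(-np.array(c["R"]).T@c["t"]).round(3))
a,h=up(145,155,245,250)
pale=((h[...,1]>60)&(h[...,2]>130)).astype(np.uint8); dark=(h[...,2]<120).astype(np.uint8)
for nm,m,z in(("pale",pale,.017),("dark",dark,.058)):
    n,l,st,ce=cv2.connectedComponentsWithStats(cv2.dilate(m,np.ones((5,5))) if 0 else m)
    for i in range(1,n):
        if st[i,4]<150: continue
        ys,xs=np.where(l==i)
        w=W(np.c_[xs,ys][::3],145,155,z)
        r=cv2.minAreaRect((w*1000).astype(np.float32))
        print(nm,st[i,4],"c",np.round(r[0],1),"size",np.round(r[1],1),"ang",round(r[2],1),"cent",(w.mean(0)*1000).round(1))
# all stamps' pale, merged by nearby group
for g in [(168,160,190,182),(210,164,232,190),(154,215,176,237),(196,213,226,242)]:
    x0,y0,x1,y1=g; a,h=up(*g); m=(h[...,1]>60)&(h[...,2]>130)
    ys,xs=np.where(m); w=W(np.c_[xs,ys],x0,y0,.015)
    r=cv2.minAreaRect((w*1000).astype(np.float32)); print("grp",np.round(r[0],1),np.round(r[1],1),round(r[2],1))
a,h=up(260,185,390,255)
felt=((h[...,1]<52)&(h[...,2]>90)&(h[...,2]<165)).astype(np.uint8)
felt=cv2.morphologyEx(felt,cv2.MORPH_OPEN,np.ones((7,7)))
n,l,st,ce=cv2.connectedComponentsWithStats(felt)
for i in range(1,n):
    if st[i,4]<4000: continue
    ys,xs=np.where(l==i)
    w=W(np.c_[xs,ys],260,185,.010)*1000
    r=cv2.minAreaRect(w.astype(np.float32))
    print("felt",st[i,:4],"c",np.round(r[0],1),np.round(r[1],1),round(r[2],1),"cent",w.mean(0).round(1))
```

```text
cam [0.42  0.01  1.372]
pale 3372 c [621.1 280.4] size [27.  57.4] ang 31.5 cent [619.9 278.4]
pale 1509 c [619.6 154. ] size [25.9 26.8] ang 20.8 cent [623.9 154.8]
pale 2667 c [581.4 137.2] size [33.7 26.4] ang 23.5 cent [579.4 136.4]Traceback (most recent call last):
  File "<stdin>", line 15, in <module>
  File "<stdin>", line 6, in W
  File "h.py", line 4, in ray
    c=ctrl.calibration(n); R=np.array(c["R"]);t=np.array(c["t"])
ValueError: time passes only in moves, steps and waits
```

```bash
sed -i 's/^def ray/_C={n:ctrl.calibration(n) for n in ("top","scene")}\ndef ray/; s/c=ctrl.calibration(n)/c=_C[n]/' h.py
cat > meas.py <<'E'
from h import *
im=None; F=6
def up(g):
    x0,y0,x1,y1=g; a=cv2.resize(im[y0:y1,x0:x1],None,fx=F,fy=F,interpolation=cv2.INTER_CUBIC)
    return cv2.cvtColor(a,cv2.COLOR_BGR2HSV)
def W(m,g,z):
    ys,xs=np.where(m); return np.array([ray("top",(u+.5)/F-.5+g[0],(v+.5)/F-.5+g[1],z)[:2]*1000 for u,v in zip(xs,ys)])
def rect(w):
    r=cv2.minAreaRect(w.astype(np.float32)); p=cv2.boxPoints(r); e=[p[1]-p[0],p[2]-p[1]]
    e=max(e,key=np.linalg.norm); return np.round(r[0],1),np.sort(r[1]).round(1),round(np.degrees(np.arctan2(e[1],e[0]))%180,1)
E
python3 - <<'E'
import meas; from meas import *
meas.im=cv2.imread("pics/top0.png")
for nm,g in dict(s58=(168,160,190,182),s72=(210,164,232,190),s44=(154,215,176,237),s86=(196,213,226,242)).items():
    h=up(g); w=W((h[...,1]>60)&(h[...,2]>130),g,.015); d=W(h[...,2]<115,g,.058)
    print(nm,*rect(w),"grip",rect(d)[0],d.mean(0).round(1),rect(d)[1])
g=(260,185,390,255);h=up(g)
felt=((h[...,1]<52)&(h[...,2]>90)&(h[...,2]<165)).astype(np.uint8)
felt=cv2.morphologyEx(felt,cv2.MORPH_OPEN,np.ones((7,7)))
n,l,st,ce=cv2.connectedComponentsWithStats(felt)
for i in range(1,n):
    if st[i,4]<4000: continue
    w=W(l==i,g,.010); print("felt",st[i,:4],*rect(w),"cent",w.mean(0).round(1),"y",w[:,1].min().round(1),w[:,1].max().round(1))
E
```

```text
s58 [621.4 280.9] [27.7 57.5] 121.6 grip [619.3 277.2] [619.9 277.7] [25.7 32.1]
s72 [599.3 144.9] [26.9 71.9] 23.4 grip [598.5 142.7] [598.6 143.6] [24.1 27.8]
s44 [444.7 316.2] [27.4 43.2] 33.0 grip [446.6 312.9] [446.2 313. ] [27.2 32.4]
s86 [441.3 170.5] [27.4 85.2] 132.2 grip [442.9 169.4] [442.6 169.3] [25.6 25.8]
felt [ 96  87  84 213] [477.6 -55.1] [ 40.6 111.4] 177.8 cent [475.5 -55.1] y -75.9 -33.0
felt [196  92  86 214] [ 475.8 -107.6] [ 40.7 111.6] 177.7 cent [ 475.3 -107.3] y -129.5 -85.4
felt [297  97  83 212] [ 474.2 -159.8] [ 40.2 110.5] 177.8 cent [ 473.9 -159.7] y -181.0 -138.1
felt [397 100  84 214] [ 472.1 -212.2] [ 40.3 111.1] 177.9 cent [ 472.1 -212. ] y -234.1 -190.3
felt [498 105  82 214] [ 470.4 -264.5] [ 40.4 111.6] 178.1 cent [ 470.3 -264.4] y -286.0 -242.9
felt [ 53 312 224 108] [387.7 -69. ] [ 55.4 115.9] 90.8 cent [384.5 -70. ] y -127.4 -11.1
```

Measured block sizes match the nominal ones (27×57.5, 27×72, 27×43, 27×85), and the bay pitch is 52.3 mm. I'll write a planner helper and start with the 72.

```bash
cat > plan.py <<'E'
import sys
from h import *
from scipy.spatial.transform import Rotation as Ro
# usage: plan.py x y z yaw [x y z yaw ...]  (mm, deg); prints the shift/turn of each step in move units, chained
def pose(x,y,z,yaw): return np.array([x,y,z])/1000., Ro.from_euler('z',yaw,degrees=True)*Ro.from_euler('x',180,degrees=True)
s=ctrl.get_state(); p=np.array(s["tcp_pos"]); R=Ro.from_rotvec(s["eef_rot"])
x=R.as_matrix()[:,0]; print("now",(p*1000).round(1),"yaw",round(np.degrees(np.arctan2(x[1],x[0])),1),"q",np.round(s["q"],2),"w",round(s["grip_width"],4),"F",round(s["grasp_force"],1),"t",s["time_s"],"fc",np.round(s["contact_force"],1))
a=list(map(float,sys.argv[1:]))
for i in range(0,len(a),4):
    q,Q=pose(*a[i:i+4]); d=R.inv().apply(q-p); r=(R.inv()*Q).as_rotvec()
    print("shift",(d/.4).round(4),"turn",(r/np.pi).round(4),"rows>=",int(np.ceil(max(np.linalg.norm(d)/.0417,np.degrees(np.linalg.norm(r))/7.16)))); p,R=q,Q
E
python3 plan.py 400 -250 220 60  530 -50 210 90  599 144.4 200 113.4  599 144.4 46 113.4
```

```text
now [ 238.9 -522.4  241.4] yaw 24.6 q [-1.25  0.38  0.08  1.27 -0.    1.46] w 0.0857 F 0.0 t 0.1 fc [-0.  -0.7  0.2]
shift [ 0.6495 -0.4518  0.0546] turn [-0.0005 -0.0002 -0.1969] rows>= 8
shift [0.5955 0.0315 0.025 ] turn [-0.      0.     -0.1667] rows>= 6
shift [0.486  0.1725 0.025 ] turn [ 0.    0.   -0.13] rows>= 5
shift [ 0.    -0.     0.385] turn [0. 0. 0.] rows>= 4
```

>>> {"name": "carry_out", "arguments": {"targets": [[1,0.65,-0.45,0.05,0,0,-0.197],[1,0.65,-0.45,0.05,0,0,-0.197],[1,0.65,-0.45,0.05,0,0,-0.197],[1,0.65,-0.45,0.05,0,0,-0.197],[1,0.65,-0.45,0.05,0,0,-0.197]], "grip_force": 40}}

```text
time_s: 0.52
tcp_pos: [0.3456, -0.3423, 0.2286]
eef_rot: [-2.715, -1.578, -0.0]
contact_force: [-0.3, 0.5, -0.0]
grip_width: 0.0854
grasp_force: 0.0
```

```bash
python3 plan.py 480 -80 220 90 599 144.4 200 113.4
```

```text
now [ 345.6 -342.3  228.6] yaw 60.3 q [-0.91  0.2  -0.19  1.18  0.    1.18] w 0.0854 F 0.0 t 0.5167 fc [-0.3  0.5 -0. ]
shift [ 0.7361 -0.0327  0.0218] turn [-0.0002 -0.0002 -0.1648] rows>= 8
shift [0.561  0.2975 0.05  ] turn [ 0.    0.   -0.13] rows>= 7
```

>>> {"name": "carry_out", "arguments": {"targets": [[1,0.74,-0.03,0.02,0,0,-0.165],[1,0.74,-0.03,0.02,0,0,-0.165],[1,0.74,-0.03,0.02,0,0,-0.165],[1,0.74,-0.03,0.02,0,0,-0.165],[1,0.74,-0.03,0.02,0,0,-0.165]]}}

```text
time_s: 0.93
tcp_pos: [0.4422, -0.1577, 0.2232]
eef_rot: [-2.222, -2.221, 0.0]
contact_force: [0.2, -0.4, 0.9]
grip_width: 0.0853
grasp_force: 0.0
```

```bash
python3 plan.py 599 144.4 200 113.4
```

```text
now [ 442.2 -157.7  223.2] yaw 90.0 q [-0.48  0.17 -0.25  1.15 -0.    1.09] w 0.0853 F 0.0 t 0.9333 fc [ 0.2 -0.4  0.9]
shift [0.7554 0.3916 0.058 ] turn [-1.000e-04 -1.000e-04 -1.302e-01] rows>= 9
```

>>> {"name": "carry_out", "arguments": {"targets": [[1,0.755,0.39,0.05,0,0,-0.13],[1,0.755,0.39,0.05,0,0,-0.13],[1,0.755,0.39,0.05,0,0,-0.13],[1,0.755,0.39,0.05,0,0,-0.13],[1,0.755,0.39,0.05,0,0,-0.13]]}}

```text
time_s: 1.35
tcp_pos: [0.5385, 0.0267, 0.2108]
eef_rot: [-1.729, -2.623, 0.001]
contact_force: [0.2, -0.1, 0.9]
grip_width: 0.0857
grasp_force: 0.0
```

```bash
python3 plan.py 599 144.4 150 113.4
```

```text
now [538.5  26.7 210.8] yaw 113.2 q [-0.07  0.32 -0.09  1.17 -0.    1.1 ] w 0.0857 F 0.0 t 1.35 fc [ 0.2 -0.1  0.9]
shift [0.2109 0.255  0.1519] turn [-0.0002 -0.     -0.001 ] rows>= 4
```

>>> {"name": "carry_out", "arguments": {"targets": [[1,0.211,0.255,0.152,0,0,-0.001],[1,0.211,0.255,0.152,0,0,-0.001],[1,0.211,0.255,0.152,0,0,-0.001],[1,0.211,0.255,0.152,0,0,-0.001],[1,0.211,0.255,0.152,0,0,-0.001]]}}

```text
time_s: 1.77
tcp_pos: [0.5983, 0.1459, 0.1468]
eef_rot: [-1.718, -2.625, 0.003]
contact_force: [-0.1, -0.5, 0.1]
grip_width: 0.0853
grasp_force: 0.0
```

```bash
python3 - <<'E'
from h import *
a=ctrl.get_image("scene"); b=ctrl.get_image("top")
cv2.imwrite("pics/p1.png",np.hstack([cv2.resize(a[120:280,130:290],(400,400),interpolation=3),cv2.resize(b[110:250,140:280],(400,400),interpolation=3)]))
E
python3 plan.py 599 144.4 46 113.4
```

```text
now [598.2 142.6 149.3] yaw 113.4 q [ 0.13  0.5   0.03  1.1  -0.    1.29] w 0.0856 F 0.0 t 1.8667 fc [-0.   0.1  0.3]
shift [0.0033 0.0044 0.2582] turn [-0.0009 -0.     -0.0001] rows>= 3
```

View pics/p1.png

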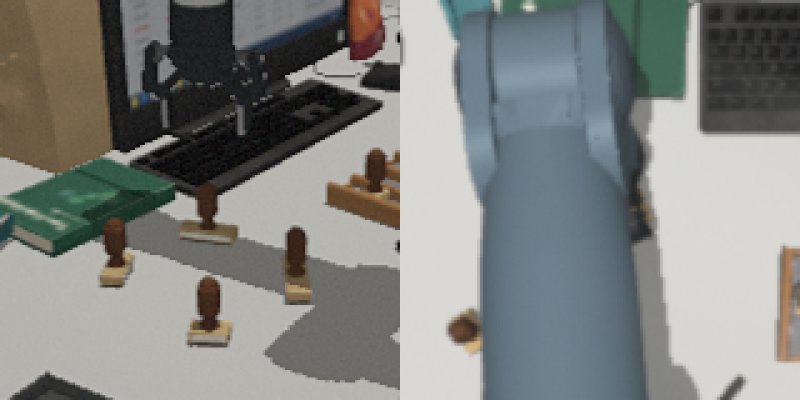

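The left half (scene) shows the gripper centred over the 72 at about (207,235), with the fingers spread along its block. The top view is blocked by the arm. Descending and gripping.

>>> {"name": "carry_out", "arguments": {"targets": [[1,0.003,0.004,0.1,0,0,0],[1,0.003,0.004,0.18,0,0,0],[1,0.003,0.004,0.258,0,0,0],[1,0.003,0.004,0.258,0,0,0],[1,0.003,0.004,0.258,0,0,0]]}}

```text
time_s: 2.28
tcp_pos: [0.598, 0.1424, 0.0466]
eef_rot: [-1.728, -2.62, 0.005]
contact_force: [0.3, -0.6, 1.6]
grip_width: 0.0854
grasp_force: 0.0
```

>>> {"name": "carry_out", "arguments": {"targets": [[-1,0,0,0,0,0,0],[-1,0,0,0,0,0,0],[-1,0,0,0,0,0,0],[-1,0,0,0,0,0,0],[-1,0,0,0,0,0,0]]}}

```text
time_s: 2.7
tcp_pos: [0.6009, 0.144, 0.0486]
eef_rot: [1.726, 2.623, 0.002]
contact_force: [0.9, -0.1, 0.4]
grip_width: 0.0254
grasp_force: 0.0
```

>>> {"name": "carry_out", "arguments": {"targets": [[-1,0,0,0,0,0,0],[-1,0,0,0,0,0,0],[-1,0,0,0,0,0,0],[-1,0,0,0,0,0,0],[-1,0,0,0,0,0,0]]}}

```text
time_s: 3.12
tcp_pos: [0.601, 0.1441, 0.0486]
eef_rot: [1.726, 2.623, 0.002]
contact_force: [-1.0, -0.6, 6.4]
grip_width: 0.0231
grasp_force: 40.7
```

```bash
python3 plan.py 599 144.4 56 113.4 599 144.4 200 113.4  474 -212.2 200 87.8
```

```text
now [601.  144.1  48.6] yaw 113.3 q [ 0.13  0.58 -0.12  0.87 -0.    1.3 ] w 0.0231 F 40.7 t 3.1167 fc [-1.  -0.6  6.4]
shift [ 0.0027 -0.0043 -0.0185] turn [ 0.0007  0.0003 -0.0005] rows>= 1
shift [ 0.    0.   -0.36] turn [0. 0. 0.] rows>= 4
shift [-0.6941 -0.6409 -0.    ] turn [-0.     -0.      0.1422] rows>= 10
```

>>> {"name": "carry_out", "arguments": {"targets": [[-1,0,0,-0.04,0,0,0],[-1,0,0,-0.12,0,0,0],[-1,0,0,-0.22,0,0,0],[-1,0,0,-0.32,0,0,0],[-1,0,0,-0.38,0,0,0]]}}

```text
time_s: 3.53
tcp_pos: [0.601, 0.1442, 0.2035]
eef_rot: [1.725, 2.622, 0.004]
contact_force: [0.4, -0.2, -0.3]
grip_width: 0.0236
grasp_force: 39.8
```

>>> {"name": "carry_out", "arguments": {"targets": [[-1,-0.05,-0.05,0,0,0,0.02],[-1,-0.69,-0.64,0,0,0,0.142],[-1,-0.69,-0.64,0,0,0,0.142],[-1,-0.69,-0.64,0,0,0,0.142],[-1,-0.69,-0.64,0,0,0,0.142]]}}

```text
time_s: 3.95
tcp_pos: [0.5331, -0.0408, 0.1991]
eef_rot: [-2.268, -2.174, 0.001]
contact_force: [1.2, -0.3, -1.5]
grip_width: 0.024
grasp_force: 39.8
```

```bash
python3 plan.py 472.2 -212.2 190 87.8
```

```text
now [533.1 -40.8 199.1] yaw 87.6 q [-0.19  0.31 -0.13  1.13 -0.    1.42] w 0.024 F 39.8 t 3.95 fc [ 1.2 -0.3 -1.5]
shift [-0.4346 -0.1338  0.0229] turn [-0.0001  0.0001 -0.0013] rows>= 5
```

>>> {"name": "carry_out", "arguments": {"targets": [[-1,-0.434,-0.134,0.023,0,0,-0.001],[-1,-0.434,-0.134,0.023,0,0,-0.001],[-1,-0.434,-0.134,0.023,0,0,-0.001],[-1,-0.434,-0.134,0.023,0,0,-0.001],[-1,-0.434,-0.134,0.023,0,0,-0.001]]}}

```text
time_s: 4.37
tcp_pos: [0.4717, -0.2151, 0.1897]
eef_rot: [2.266, 2.175, -0.004]
contact_force: [0.3, -0.6, -0.5]
grip_width: 0.0236
grasp_force: 39.8
```

>>> {"name": "carry_out", "arguments": {"targets": [[-1,0,0,0.02,0,0,0],[-1,0,0,0.05,0,0,0],[-1,0,0,0.05,0,0,0]]}}

```text
time_s: 4.62
tcp_pos: [0.4724, -0.2097, 0.1677]
eef_rot: [-2.258, -2.178, 0.001]
contact_force: [-0.6, 0.8, 0.7]
grip_width: 0.0236
grasp_force: 39.8
```

```bash
python3 - <<'E'
from h import *
a=ctrl.get_image("scene"); b=ctrl.get_image("top")
cv2.imwrite("pics/p2.png",np.hstack([cv2.resize(a[120:240,230:350],(400,400),interpolation=3),cv2.resize(b[150:270,265:385],(400,400),interpolation=3)]))
E
python3 plan.py 472.2 -212.2 90 87.8 472.2 -212.2 59.5 87.8
```

```text
now [ 473.4 -209.7  169.4] yaw 88.0 q [-0.54  0.3  -0.22  1.05  0.    1.07] w 0.0236 F 39.8 t 4.7167 fc [-0.1  0.3 -0.4]
shift [-0.0067 -0.0023  0.1985] turn [-0.0006 -0.0004  0.0011] rows>= 2
shift [ 0.     -0.      0.0763] turn [0. 0. 0.] rows>= 1
```

View pics/p2.png

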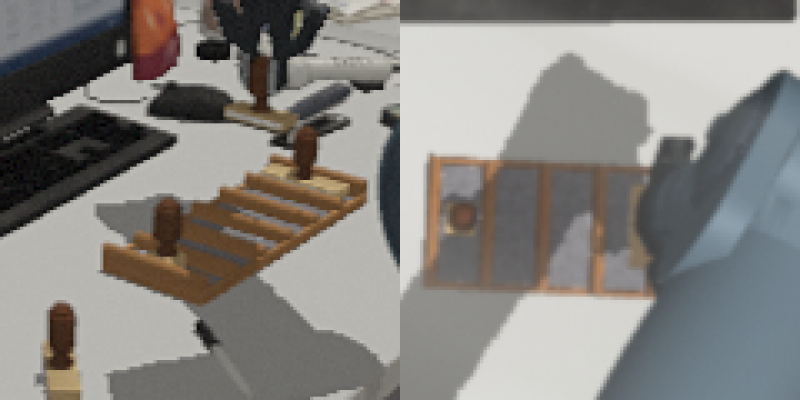

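The stamp hangs upright in the fingers at left (260,100), over its bay. Lowering it in.

>>> {"name": "carry_out", "arguments": {"targets": [[-1,-0.007,-0.002,0.08,0,0,0],[-1,-0.007,-0.002,0.15,0,0,0],[-1,-0.007,-0.002,0.2,0,0,0],[-1,-0.007,-0.002,0.2,0,0,0],[-1,-0.007,-0.002,0.2,0,0,0]]}}

```text
time_s: 5.13
tcp_pos: [0.4725, -0.2125, 0.0898]
eef_rot: [-2.258, -2.181, 0.001]
contact_force: [-0.1, -0.5, -0.4]
grip_width: 0.0232
grasp_force: 39.8
```

```bash
python3 plan.py 472.2 -212.2 59.5 87.8
```

```text
now [ 472.5 -212.5   89.8] yaw 88.0 q [-0.55  0.37 -0.35  0.86  0.    1.06] w 0.0232 F 39.8 t 5.1333 fc [-0.1 -0.5 -0.4]
shift [ 0.0006 -0.0006  0.0758] turn [-0.0006 -0.0004  0.0011] rows>= 1
```

>>> {"name": "carry_out", "arguments": {"targets": [[-1,0,0,0.03,0,0,0],[-1,0,0,0.055,0,0,0],[-1,0,0,0.07,0,0,0],[-1,0,0,0.076,0,0,0],[-1,0,0,0.076,0,0,0]]}}

```text
time_s: 5.55
tcp_pos: [0.4729, -0.2136, 0.0597]
eef_rot: [-2.261, -2.181, 0.0]
contact_force: [0.7, 0.6, -0.7]
grip_width: 0.0236
grasp_force: 39.8
```

```bash
python3 plan.py 472.2 -212.2 58.5 87.8
```

```text
now [ 472.9 -213.6   59.7] yaw 87.9 q [-0.55  0.4  -0.39  0.78 -0.    1.06] w 0.0236 F 39.8 t 5.55 fc [ 0.7  0.6 -0.7]
shift [ 0.0033 -0.0018  0.003 ] turn [-0.0001 -0.      0.0008] rows>= 1
```

>>> {"name": "carry_out", "arguments": {"targets": [[-1,0.003,0,0.004,0,0,0],[-1,0.003,0,0.004,0,0,0]]}}

```text
time_s: 5.72
tcp_pos: [0.4735, -0.2127, 0.0586]
eef_rot: [2.26, 2.18, 0.001]
contact_force: [0.3, -0.2, -1.2]
grip_width: 0.0232
grasp_force: 39.8
```

>>> {"name": "carry_out", "arguments": {"targets": [[0,0,0,0,0,0,0],[0,0,0,0,0,0,0],[0,0,0,0,0,0,0],[0,0,0,0,0,0,0],[0,0,0,0,0,0,0]]}}

```text
time_s: 6.13
tcp_pos: [0.4731, -0.2126, 0.0582]
eef_rot: [2.261, 2.181, 0.0]
contact_force: [0.0, 0.1, -0.1]
grip_width: 0.0425
grasp_force: 0.0
```

>>> {"name": "carry_out", "arguments": {"targets": [[0.3,0,0,-0.08,0,0,0],[0.3,0,0,-0.18,0,0,0],[0.5,0,0,-0.28,0,0,0],[0.5,0,0,-0.36,0,0,0],[0.5,0,0,-0.36,0,0,0]]}}

```text
time_s: 6.55
tcp_pos: [0.4767, -0.2147, 0.2094]
eef_rot: [2.252, 2.173, 0.005]
contact_force: [0.5, -0.7, 0.6]
grip_width: 0.064
grasp_force: 0.0
```

```bash
python3 plan.py 470 -10 200 123  445.3 315 180 123
```

```text
now [ 476.7 -214.7  209.4] yaw 87.9 q [-0.54  0.27 -0.15  1.13 -0.    1.06] w 0.064 F 0.0 t 6.55 fc [ 0.5 -0.7  0.6]
shift [ 0.5109 -0.0354  0.02  ] turn [ 0.0028  0.0029 -0.1948] rows>= 5
shift [0.7151 0.3907 0.05  ] turn [0. 0. 0.] rows>= 8
```

>>> {"name": "carry_out", "arguments": {"targets": [[1,0.51,-0.035,0.02,0,0,-0.195],[1,0.51,-0.035,0.02,0,0,-0.195],[1,0.51,-0.035,0.02,0,0,-0.195],[1,0.51,-0.035,0.02,0,0,-0.195],[1,0.51,-0.035,0.02,0,0,-0.195]]}}

```text
time_s: 6.97
tcp_pos: [0.4656, -0.0061, 0.1936]
eef_rot: [-1.49, -2.765, -0.0]
contact_force: [1.1, 0.2, 0.6]
grip_width: 0.0854
grasp_force: 0.0
```

>>> {"name": "carry_out", "arguments": {"targets": [[1,0.715,0.39,0.05,0,0,0],[1,0.715,0.39,0.05,0,0,0],[1,0.715,0.39,0.05,0,0,0],[1,0.715,0.39,0.05,0,0,0],[1,0.715,0.39,0.05,0,0,0]]}}

```text
time_s: 7.38
tcp_pos: [0.4496, 0.2011, 0.1808]
eef_rot: [1.498, 2.761, -0.0]
contact_force: [0.3, 1.1, 0.9]
grip_width: 0.0852
grasp_force: 0.0
```

```bash
python3 plan.py  445.3 315 150 123
```

```text
now [449.6 201.1 180.8] yaw 123.0 q [ 0.29  0.24 -0.27  1.06 -0.    1.29] w 0.0852 F 0.0 t 7.3833 fc [0.3 1.1 0.9]
shift [0.2446 0.1462 0.077 ] turn [-0.      0.      0.0001] rows>= 3
```

>>> {"name": "carry_out", "arguments": {"targets": [[1,0.245,0.146,0.077,0,0,0],[1,0.245,0.146,0.077,0,0,0],[1,0.245,0.146,0.077,0,0,0],[1,0.245,0.146,0.077,0,0,0],[1,0.245,0.146,0.077,0,0,0]]}}

```text
time_s: 7.8
tcp_pos: [0.4448, 0.3142, 0.1492]
eef_rot: [-1.493, -2.763, 0.003]
contact_force: [0.7, -0.5, 0.9]
grip_width: 0.0855
grasp_force: 0.0
```

>>> {"name": "carry_out", "arguments": {"targets": [[1,0,0,0,0,0,0],[1,0,0,0,0,0,0]]}}

```text
time_s: 7.97
tcp_pos: [0.4461, 0.312, 0.1507]
eef_rot: [1.5, 2.76, -0.001]
contact_force: [-1.2, 0.1, 0.4]
grip_width: 0.0852
grasp_force: 0.0
```

```bash
python3 plan.py  445.3 315 46 123
```

```text
now [446.1 312.  150.7] yaw 122.9 q [ 0.49  0.36 -0.19  1.02 -0.    1.49] w 0.0852 F 0.0 t 7.9667 fc [-1.2  0.1  0.4]
shift [0.0074 0.0025 0.2616] turn [-0.0001  0.0001 -0.0003] rows>= 3
```

>>> {"name": "carry_out", "arguments": {"targets": [[1,0.007,0.003,0.1,0,0,0],[1,0.007,0.003,0.18,0,0,0],[1,0.007,0.003,0.26,0,0,0],[1,0.007,0.003,0.26,0,0,0],[1,0.007,0.003,0.26,0,0,0]]}}

```text
time_s: 8.38
tcp_pos: [0.4441, 0.3141, 0.0457]
eef_rot: [-1.5, -2.758, 0.006]
contact_force: [-0.2, 0.6, 0.7]
grip_width: 0.0855
grasp_force: 0.0
```

>>> {"name": "carry_out", "arguments": {"targets": [[-1,0,0,0,0,0,0],[-1,0,0,0,0,0,0],[-1,0,0,0,0,0,0],[-1,0,0,0,0,0,0],[-1,0,0,0,0,0,0]]}}

```text
time_s: 8.8
tcp_pos: [0.4463, 0.3166, 0.0477]
eef_rot: [1.498, 2.76, 0.003]
contact_force: [-0.3, 0.9, 0.1]
grip_width: 0.0255
grasp_force: 0.0
```

>>> {"name": "carry_out", "arguments": {"targets": [[-1,0,0,0,0,0,0],[-1,0,0,0,0,0,0],[-1,0,0,0,0,0,0]]}}

```text
time_s: 9.05
tcp_pos: [0.4463, 0.3167, 0.0477]
eef_rot: [1.497, 2.76, 0.003]
contact_force: [-0.6, -0.9, 7.0]
grip_width: 0.0235
grasp_force: 40.0
```

```bash
python3 plan.py 445.3 315 200 123 475.5 -107.5 190 87.8
```

```text
now [446.3 316.7  47.7] yaw 123.0 q [ 0.5   0.46 -0.33  0.78 -0.    1.5 ] w 0.0235 F 40.0 t 9.05 fc [-0.6 -0.9  7. ]
shift [-0.0024 -0.0036 -0.3808] turn [0.0007 0.0001 0.0002] rows>= 4
shift [-0.927 -0.512  0.025] turn [ 0.     -0.      0.1956] rows>= 11
```

>>> {"name": "carry_out", "arguments": {"targets": [[-1,0,0,-0.04,0,0,0],[-1,0,0,-0.12,0,0,0],[-1,0,0,-0.22,0,0,0],[-1,0,0,-0.32,0,0,0],[-1,0,0,-0.38,0,0,0]]}}

```text
time_s: 9.47
tcp_pos: [0.4463, 0.3168, 0.2026]
eef_rot: [1.497, 2.759, 0.005]
contact_force: [0.7, 0.5, 0.0]
grip_width: 0.0237
grasp_force: 39.4
```

>>> {"name": "carry_out", "arguments": {"targets": [[-1,-0.05,-0.03,0,0,0,0.02],[-1,-0.927,-0.512,0,0,0,0.195],[-1,-0.927,-0.512,0,0,0,0.195],[-1,-0.927,-0.512,0,0,0,0.195],[-1,-0.927,-0.512,0,0,0,0.195]]}}

```text
time_s: 9.88
tcp_pos: [0.458, 0.1252, 0.1985]
eef_rot: [2.212, 2.231, -0.0]
contact_force: [1.4, -0.7, -1.3]
grip_width: 0.0237
grasp_force: 39.6
```

```bash
python3 plan.py 475.5 -107.5 190 87.8
```

```text
now [458.  125.2 198.5] yaw 90.5 q [ 0.13  0.2  -0.28  1.09 -0.    1.7 ] w 0.0237 F 39.6 t 9.8833 fc [ 1.4 -0.7 -1.3]
shift [-0.5821  0.0386  0.0214] turn [0.     0.0001 0.015 ] rows>= 6
```

>>> {"name": "carry_out", "arguments": {"targets": [[-1,-0.582,0.039,0.021,0,0,0.015],[-1,-0.582,0.039,0.021,0,0,0.015],[-1,-0.582,0.039,0.021,0,0,0.015],[-1,-0.582,0.039,0.021,0,0,0.015],[-1,-0.582,0.039,0.021,0,0,0.015]]}}

```text
time_s: 10.3
tcp_pos: [0.4748, -0.0827, 0.191]
eef_rot: [-2.258, -2.184, -0.0]
contact_force: [0.7, 0.2, -1.5]
grip_width: 0.0236
grasp_force: 39.5
```

>>> {"name": "carry_out", "arguments": {"targets": [[-1,-0.055,0,0,0,0,0],[-1,-0.055,0,0,0,0,0],[-1,-0.055,0,0,0,0,0],[-1,-0.055,0,0,0,0,0]]}}

```text
time_s: 10.63
tcp_pos: [0.4741, -0.1022, 0.1908]
eef_rot: [-2.257, -2.183, -0.0]
contact_force: [-0.0, 0.2, -1.0]
grip_width: 0.0237
grasp_force: 39.5
```

```bash
python3 plan.py 475.5 -107.5 90 87.8
```

```text
now [ 474.1 -102.2  190.8] yaw 88.1 q [-0.34  0.22 -0.27  1.08  0.    1.26] w 0.0237 F 39.5 t 10.6333 fc [-0.   0.2 -1. ]
shift [-0.0134  0.0041  0.252 ] turn [-0.0003 -0.0003  0.0016] rows>= 3
```

>>> {"name": "carry_out", "arguments": {"targets": [[-1,-0.013,0.004,0.08,0,0,0.001],[-1,-0.013,0.004,0.17,0,0,0.001],[-1,-0.013,0.004,0.252,0,0,0.001],[-1,-0.013,0.004,0.252,0,0,0.001],[-1,-0.013,0.004,0.252,0,0,0.001]]}}

```text
time_s: 11.05
tcp_pos: [0.4739, -0.106, 0.0891]
eef_rot: [-2.256, -2.18, 0.003]
contact_force: [-0.8, 0.8, -0.1]
grip_width: 0.0234
grasp_force: 39.6
```

>>> {"name": "carry_out", "arguments": {"targets": [[-1,0,0,0,0,0,0],[-1,0,0,0,0,0,0]]}}

```text
time_s: 11.22
tcp_pos: [0.478, -0.1082, 0.0926]
eef_rot: [2.258, 2.179, 0.003]
contact_force: [0.0, 0.2, -0.2]
grip_width: 0.0236
grasp_force: 39.6
```

```bash
python3 plan.py 475.5 -107.5 58 87.8
```

```text
now [ 478.  -108.2   92.6] yaw 88.0 q [-0.35  0.31 -0.43  0.83 -0.    1.25] w 0.0236 F 39.6 t 11.2167 fc [ 0.   0.2 -0.2]
shift [ 0.0016 -0.0067  0.0865] turn [0.0013 0.0004 0.0009] rows>= 1
```

>>> {"name": "carry_out", "arguments": {"targets": [[-1,0,-0.004,0.03,0,0,0],[-1,0,-0.004,0.055,0,0,0],[-1,0,-0.004,0.075,0,0,0],[-1,0,-0.004,0.082,0,0,0],[-1,0,-0.004,0.082,0,0,0]]}}

```text
time_s: 11.63
tcp_pos: [0.4751, -0.1082, 0.0581]
eef_rot: [2.261, 2.18, 0.001]
contact_force: [-0.1, 0.6, -1.0]
grip_width: 0.0237
grasp_force: 39.8
```

```bash
python3 plan.py 475.5 -107.5 58 87.8
```

```text
now [ 475.1 -108.2   58.1] yaw 87.9 q [-0.35  0.35 -0.48  0.74 -0.    1.25] w 0.0237 F 39.8 t 11.6333 fc [-0.1  0.6 -1. ]
shift [0.0018 0.0008 0.0001] turn [0.0004 0.0002 0.0006] rows>= 1
```

>>> {"name": "carry_out", "arguments": {"targets": [[-1,0,0,0.002,0,0,0],[0,0,0,0.002,0,0,0],[0,0,0,0.002,0,0,0],[0,0,0,0.002,0,0,0],[0,0,0,0.002,0,0,0]]}}

```text
time_s: 12.05
tcp_pos: [0.4746, -0.1081, 0.0569]
eef_rot: [2.261, 2.18, 0.0]
contact_force: [0.1, 0.8, 0.1]
grip_width: 0.0427
grasp_force: 0.0
```

>>> {"name": "carry_out", "arguments": {"targets": [[0.3,0,0,-0.08,0,0,0],[0.3,0,0,-0.18,0,0,0],[0.5,0,0,-0.28,0,0,0],[0.5,0,0,-0.36,0,0,0],[0.5,0,0,-0.36,0,0,0]]}}

```text
time_s: 12.47
tcp_pos: [0.4784, -0.1095, 0.2077]
eef_rot: [2.254, 2.173, 0.008]
contact_force: [0.9, -1.0, 0.3]
grip_width: 0.0638
grasp_force: 0.0
```

```bash
python3 - <<'E'
from h import *
b=ctrl.get_image("top");a=ctrl.get_image("scene"); cv2.imwrite("pics/p3.png",np.hstack([cv2.resize(a[150:270,150:350],(500,300),interpolation=3),cv2.resize(b[180:260,265:345],(300,300),interpolation=3)]))
E
python3 plan.py 460 31 190 155  441.8 170.2 180 222.2
```

```text
now [ 475.7 -108.5  202.2] yaw 87.9 q [-0.35  0.22 -0.25  1.1  -0.    1.25] w 0.0638 F 0.0 t 12.5667 fc [ 0.1  0.5 -0.4]
shift [ 0.3472 -0.0521  0.0297] turn [ 0.0008  0.0011 -0.3728] rows>= 10
shift [0.1883 0.2962 0.025 ] turn [ 0.      0.     -0.3733] rows>= 10
```

View pics/p3.png

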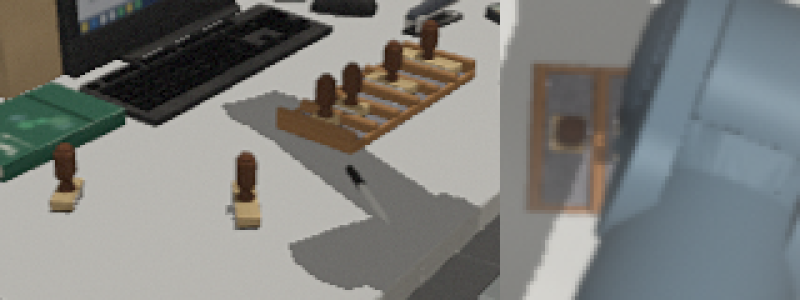

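Both placed stamps stand upright in the correct bays: at left, grips at (352,80) for the 44 and (393,60) for the 72. For the 86 I'll use yaw 42.2 (q6 ≈ 2.7, in range), which needs a smaller turn.

```bash
python3 plan.py 441.8 170.2 170 42.2
```

```text
now [ 475.7 -108.5  202.2] yaw 87.9 q [-0.35  0.22 -0.25  1.1  -0.    1.25] w 0.0638 F 0.0 t 12.5667 fc [ 0.1  0.5 -0.4]
shift [ 0.6933 -0.1105  0.079 ] turn [ 1.300e-03 -1.000e-04  2.539e-01] rows>= 7
```

>>> {"name": "carry_out", "arguments": {"targets": [[1,0.693,-0.11,0.079,0.001,0,0.254],[1,0.693,-0.11,0.079,0.001,0,0.254],[1,0.693,-0.11,0.079,0.001,0,0.254],[1,0.693,-0.11,0.079,0.001,0,0.254],[1,0.693,-0.11,0.079,0.001,0,0.254]]}}

```text
time_s: 12.98
tcp_pos: [0.4513, 0.0727, 0.1781]
eef_rot: [-2.767, -1.482, 0.008]
contact_force: [1.4, 0.6, 0.2]
grip_width: 0.0858
grasp_force: 0.0
```

```bash
python3 plan.py 441.8 170.2 150 42.2
```

```text
now [451.3  72.7 178.1] yaw 56.4 q [ 0.02  0.18 -0.36  1.04  0.    2.18] w 0.0858 F 0.0 t 12.9833 fc [1.4 0.6 0.2]
shift [ 0.1899 -0.1544  0.0705] turn [-0.0015  0.0011  0.0786] rows>= 3
```

>>> {"name": "carry_out", "arguments": {"targets": [[1,0.19,-0.154,0.07,0,0,0.079],[1,0.19,-0.154,0.07,0,0,0.079],[1,0.19,-0.154,0.07,0,0,0.079],[1,0.19,-0.154,0.07,0,0,0.079],[1,0.19,-0.154,0.07,0,0,0.079]]}}

```text
time_s: 13.4
tcp_pos: [0.4412, 0.1693, 0.15]
eef_rot: [-2.925, -1.143, 0.01]
contact_force: [-0.6, -0.8, -0.4]
grip_width: 0.0853
grasp_force: 0.0
```

>>> {"name": "carry_out", "arguments": {"targets": [[1,0,0,0,0,0,0],[1,0,0,0,0,0,0],[1,0,0,0,0,0,0]]}}

```text
time_s: 13.65
tcp_pos: [0.4437, 0.1676, 0.1523]
eef_rot: [-2.928, -1.135, 0.003]
contact_force: [0.1, 0.6, -0.6]
grip_width: 0.0853
grasp_force: 0.0
```

```bash
python3 plan.py 441.8 170.2 46 42.2
```

```text
now [443.7 167.6 152.3] yaw 42.4 q [ 0.23  0.23 -0.37  0.98  0.    2.63] w 0.0853 F 0.0 t 13.65 fc [ 0.1  0.6 -0.6]
shift [ 0.0011 -0.0076  0.2658] turn [-0.0005  0.0004  0.0009] rows>= 3
```

>>> {"name": "carry_out", "arguments": {"targets": [[1,0.001,-0.007,0.1,0,0,0],[1,0.001,-0.007,0.18,0,0,0],[1,0.001,-0.007,0.265,0,0,0],[1,0.001,-0.007,0.265,0,0,0],[1,0.001,-0.007,0.265,0,0,0]]}}

```text
time_s: 14.07
tcp_pos: [0.44, 0.1698, 0.0455]
eef_rot: [-2.927, -1.135, 0.01]
contact_force: [-1.0, 0.3, 0.5]
grip_width: 0.0856
grasp_force: 0.0
```

>>> {"name": "carry_out", "arguments": {"targets": [[-1,0,0,0,0,0,0],[-1,0,0,0,0,0,0],[-1,0,0,0,0,0,0],[-1,0,0,0,0,0,0],[-1,0,0,0,0,0,0]]}}

```text
time_s: 14.48
tcp_pos: [0.4427, 0.1713, 0.0475]
eef_rot: [-2.927, -1.138, -0.001]
contact_force: [0.3, -0.4, -1.3]
grip_width: 0.0256
grasp_force: 0.0
```

>>> {"name": "carry_out", "arguments": {"targets": [[-1,0,0,0,0,0,0],[-1,0,0,0,0,0,0],[-1,0,0,0,0,0,0]]}}

```text
time_s: 14.73
tcp_pos: [0.4428, 0.1714, 0.0475]
eef_rot: [-2.927, -1.138, -0.001]
contact_force: [-0.2, 0.5, 6.1]
grip_width: 0.0233
grasp_force: 40.1
```

```bash
python3 plan.py 441.8 170.2 200 42.2 470.5 -264.5 200 87.8
```

```text
now [442.8 171.4  47.5] yaw 42.5 q [ 0.23  0.34 -0.52  0.71  0.    2.64] w 0.0233 F 40.1 t 14.7333 fc [-0.2  0.5  6.1]
shift [-3.400e-03  3.000e-04 -3.813e-01] turn [-0.0002 -0.0003  0.0015] rows>= 4
shift [-0.6768  0.8533  0.    ] turn [ 0.      0.     -0.2533] rows>= 11
```

>>> {"name": "carry_out", "arguments": {"targets": [[-1,0,0,-0.04,0,0,0],[-1,0,0,-0.12,0,0,0],[-1,0,0,-0.22,0,0,0],[-1,0,0,-0.32,0,0,0],[-1,0,0,-0.38,0,0,0]]}}

```text
time_s: 15.15
tcp_pos: [0.4431, 0.1713, 0.2024]
eef_rot: [-2.928, -1.138, -0.004]
contact_force: [0.8, -0.2, -0.5]
grip_width: 0.0237
grasp_force: 39.4
```

>>> {"name": "carry_out", "arguments": {"targets": [[-1,-0.04,0.05,0,0,0,-0.02],[-1,-0.677,0.853,0,0,0,-0.253],[-1,-0.677,0.853,0,0,0,-0.253],[-1,-0.677,0.853,0,0,0,-0.253],[-1,-0.677,0.853,0,0,0,-0.253]]}}

```text
time_s: 15.57
tcp_pos: [0.4542, 0.0033, 0.1984]
eef_rot: [-2.562, -1.816, 0.002]
contact_force: [1.0, -0.7, -0.1]
grip_width: 0.0234
grasp_force: 39.4
```

```bash
python3 plan.py 470.5 -264.5 200 87.8
```

```text
now [454.2   3.3 198.4] yaw 70.7 q [-0.13  0.16 -0.33  1.09  0.    1.78] w 0.0234 F 39.4 t 15.5667 fc [ 1.  -0.7 -0.1]
shift [-0.6183  0.2601 -0.0043] turn [-0.0006 -0.0001 -0.0952] rows>= 7
```

>>> {"name": "carry_out", "arguments": {"targets": [[-1,-0.618,0.26,0,0,0,-0.095],[-1,-0.618,0.26,0,0,0,-0.095],[-1,-0.618,0.26,0,0,0,-0.095],[-1,-0.618,0.26,0,0,0,-0.095],[-1,-0.618,0.26,0,0,0,-0.095]]}}

```text
time_s: 15.98
tcp_pos: [0.465, -0.1933, 0.1982]
eef_rot: [-2.269, -2.17, 0.001]
contact_force: [1.7, 0.2, -0.5]
grip_width: 0.0236
grasp_force: 39.4
```

```bash
python3 plan.py 470.5 -264.5 190 87.8
```

```text
now [ 465.  -193.3  198.2] yaw 87.4 q [-0.52  0.25 -0.21  1.11 -0.    1.1 ] w 0.0236 F 39.4 t 15.9833 fc [ 1.7  0.2 -0.5]
shift [-0.1771  0.0218  0.0203] turn [-0.0006 -0.0002 -0.002 ] rows>= 2
```

>>> {"name": "carry_out", "arguments": {"targets": [[-1,-0.177,0.022,0.02,0,0,-0.001],[-1,-0.177,0.022,0.02,0,0,-0.001],[-1,-0.177,0.022,0.02,0,0,-0.001],[-1,-0.177,0.022,0.02,0,0,-0.001],[-1,-0.177,0.022,0.02,0,0,-0.001]]}}

```text
time_s: 16.4
tcp_pos: [0.4706, -0.2619, 0.1898]
eef_rot: [-2.265, -2.172, 0.001]
contact_force: [-0.2, 1.0, -0.3]
grip_width: 0.0234
grasp_force: 39.4
```

>>> {"name": "carry_out", "arguments": {"targets": [[-1,0,0,0,0,0,0],[-1,0,0,0,0,0,0],[-1,0,0,0,0,0,0]]}}

```text
time_s: 16.65
tcp_pos: [0.4712, -0.2615, 0.1904]
eef_rot: [-2.264, -2.175, 0.001]
contact_force: [-1.0, 0.8, -0.1]
grip_width: 0.0236
grasp_force: 39.4
```

```bash
python3 plan.py 470.5 -264.5 90 87.8
```

```text
now [ 471.2 -261.5  190.4] yaw 87.7 q [-0.62  0.33 -0.13  1.12 -0.    0.99] w 0.0236 F 39.4 t 16.65 fc [-1.   0.8 -0.1]
shift [-0.0077 -0.0009  0.2509] turn [-0.0006 -0.0002 -0.0005] rows>= 3
```

>>> {"name": "carry_out", "arguments": {"targets": [[-1,-0.008,-0.001,0.08,0,0,0],[-1,-0.008,-0.001,0.17,0,0,0],[-1,-0.008,-0.001,0.25,0,0,0],[-1,-0.008,-0.001,0.25,0,0,0],[-1,-0.008,-0.001,0.25,0,0,0]]}}

```text
time_s: 17.07
tcp_pos: [0.4688, -0.264, 0.089]
eef_rot: [-2.262, -2.171, 0.003]
contact_force: [-0.0, -0.1, -0.1]
grip_width: 0.0236
grasp_force: 39.4
```

>>> {"name": "carry_out", "arguments": {"targets": [[-1,0,0,0,0,0,0],[-1,0,0,0,0,0,0]]}}

```text
time_s: 17.23
tcp_pos: [0.4721, -0.2669, 0.0927]
eef_rot: [2.265, 2.173, -0.0]
contact_force: [0.5, -0.0, -0.6]
grip_width: 0.0235
grasp_force: 39.4
```

```bash
python3 plan.py 470.5 -264.5 58 87.8
```

```text
now [ 472.1 -266.9   92.7] yaw 87.6 q [-0.63  0.4  -0.29  0.88 -0.    0.98] w 0.0235 F 39.4 t 17.2333 fc [ 0.5 -0.  -0.6]
shift [ 0.0059 -0.0045  0.0867] turn [ 0.0006  0.0006 -0.001 ] rows>= 1
```

>>> {"name": "carry_out", "arguments": {"targets": [[-1,0.005,-0.003,0.03,0,0,0],[-1,0.005,-0.003,0.055,0,0,0],[-1,0.005,-0.003,0.075,0,0,0],[-1,0.005,-0.003,0.083,0,0,0],[-1,0.005,-0.003,0.083,0,0,0]]}}

```text
time_s: 17.65
tcp_pos: [0.4693, -0.264, 0.0575]
eef_rot: [-2.267, -2.173, 0.002]
contact_force: [-0.7, 0.2, 2.6]
grip_width: 0.0233
grasp_force: 40.0
```

```bash
python3 plan.py 470.5 -264.5 57.7 87.8
```

```text
now [ 469.3 -264.    57.5] yaw 87.6 q [-0.63  0.44 -0.34  0.8  -0.    0.98] w 0.0233 F 40.0 t 17.65 fc [-0.7  0.2  2.6]
shift [-0.0011  0.003  -0.0006] turn [-0.0005 -0.     -0.0011] rows>= 1
```

Light contact with the felt (2.6 N), so I'll release and retreat, then go to the 58.

>>> {"name": "carry_out", "arguments": {"targets": [[-1,0,0,0,0,0,0],[0,0,0,0,0,0,0],[0,0,0,0,0,0,0],[0,0,0,0,0,0,0],[0,0,0,0,0,0,0]]}}

```text
time_s: 18.07
tcp_pos: [0.4692, -0.2638, 0.0568]
eef_rot: [-2.266, -2.173, 0.002]
contact_force: [0.9, 0.2, 0.3]
grip_width: 0.0427
grasp_force: 0.0
```

>>> {"name": "carry_out", "arguments": {"targets": [[0.3,0,0,-0.08,0,0,0],[0.3,0,0,-0.18,0,0,0],[0.5,0,0,-0.28,0,0,0],[0.5,0,0,-0.36,0,0,0],[0.5,0,0,-0.36,0,0,0]]}}

```text
time_s: 18.48
tcp_pos: [0.4729, -0.2663, 0.2083]
eef_rot: [2.26, 2.167, 0.002]
contact_force: [0.4, -0.7, 0.4]
grip_width: 0.0642
grasp_force: 0.0
```

```bash
python3 plan.py 530 -60 190 60 620.7 279.7 180 31.6
```

```text
now [ 472.9 -266.3  208.3] yaw 87.6 q [-0.63  0.31 -0.1   1.15 -0.    0.98] w 0.0642 F 0.0 t 18.4833 fc [ 0.4 -0.7  0.4]
shift [0.5217 0.1207 0.0434] turn [0.0031 0.0014 0.1534] rows>= 6
shift [ 0.8488 -0.2283  0.025 ] turn [-0.     -0.      0.1578] rows>= 9
```

>>> {"name": "carry_out", "arguments": {"targets": [[1,0.522,0.12,0.03,0.003,0.001,0.153],[1,0.522,0.12,0.03,0.003,0.001,0.153],[1,0.522,0.12,0.03,0.003,0.001,0.153],[1,0.522,0.12,0.03,0.003,0.001,0.153],[1,0.522,0.12,0.03,0.003,0.001,0.153]]}}

```text
time_s: 18.9
tcp_pos: [0.5206, -0.0769, 0.1896]
eef_rot: [-2.715, -1.559, 0.009]
contact_force: [1.4, -0.8, -0.1]
grip_width: 0.0853
grasp_force: 0.0
```

>>> {"name": "carry_out", "arguments": {"targets": [[1,0.849,-0.228,0.025,0,0,0.158],[1,0.849,-0.228,0.025,0,0,0.158],[1,0.849,-0.228,0.025,0,0,0.158],[1,0.849,-0.228,0.025,0,0,0.158],[1,0.849,-0.228,0.025,0,0,0.158]]}}

```text
time_s: 19.32
tcp_pos: [0.5705, 0.1104, 0.1846]
eef_rot: [-3.017, -0.846, 0.014]
contact_force: [0.7, -1.0, 0.3]
grip_width: 0.0853
grasp_force: 0.0
```

```bash
python3 plan.py 620.7 279.7 160 31.6
```

```text
now [570.5 110.4 184.6] yaw 31.3 q [ 0.08  0.42 -0.01  1.16  0.01  2.67] w 0.0853 F 0.0 t 19.3167 fc [ 0.7 -1.   0.3]
shift [ 0.3277 -0.2957  0.0627] turn [-0.0033  0.0019 -0.0015] rows>= 5
```

>>> {"name": "carry_out", "arguments": {"targets": [[1,0.328,-0.296,0.063,-0.003,0.002,-0.001],[1,0.328,-0.296,0.063,-0.003,0.002,-0.001],[1,0.328,-0.296,0.063,-0.003,0.002,-0.001],[1,0.328,-0.296,0.063,-0.003,0.002,-0.001],[1,0.328,-0.296,0.063,-0.003,0.002,-0.001]]}}

```text
time_s: 19.73
tcp_pos: [0.6197, 0.2843, 0.1581]
eef_rot: [-3.016, -0.867, 0.0]
contact_force: [-0.6, 0.3, -0.2]
grip_width: 0.0853
grasp_force: 0.0
```

>>> {"name": "carry_out", "arguments": {"targets": [[1,0,0,0,0,0,0],[1,0,0,0,0,0,0],[1,0,0,0,0,0,0]]}}

```text
time_s: 19.98
tcp_pos: [0.6197, 0.2776, 0.1602]
eef_rot: [-3.021, -0.859, 0.001]
contact_force: [-0.6, -0.7, -0.1]
grip_width: 0.0856
grasp_force: 0.0
```

```bash
python3 plan.py 620.7 279.7 46 31.6
```

```text
now [619.7 277.6 160.2] yaw 31.8 q [0.33 0.63 0.27 1.22 0.   2.91] w 0.0856 F 0.0 t 19.9833 fc [-0.6 -0.7 -0.1]
shift [ 0.005  -0.0029  0.2856] turn [-0.0003  0.0001  0.0009] rows>= 3
```

>>> {"name": "carry_out", "arguments": {"targets": [[1,0.005,-0.003,0.1,0,0,0.001],[1,0.005,-0.003,0.2,0,0,0.001],[1,0.005,-0.003,0.285,0,0,0.001],[1,0.005,-0.003,0.285,0,0,0.001],[1,0.005,-0.003,0.285,0,0,0.001]]}}

```text
time_s: 20.4
tcp_pos: [0.6189, 0.2785, 0.0452]
eef_rot: [-3.023, -0.853, 0.008]
contact_force: [0.3, 0.1, 0.6]
grip_width: 0.0853
grasp_force: 0.0
```

>>> {"name": "carry_out", "arguments": {"targets": [[-1,0,0,0,0,0,0],[-1,0,0,0,0,0,0],[-1,0,0,0,0,0,0],[-1,0,0,0,0,0,0],[-1,0,0,0,0,0,0]]}}

```text
time_s: 20.82
tcp_pos: [0.6221, 0.2812, 0.0483]
eef_rot: [-3.021, -0.856, -0.005]
contact_force: [-0.0, 0.2, 0.0]
grip_width: 0.0257
grasp_force: 0.0
```

>>> {"name": "carry_out", "arguments": {"targets": [[-1,0,0,0,0,0,0],[-1,0,0,0,0,0,0],[-1,0,0,0,0,0,0]]}}

```text
time_s: 21.07
tcp_pos: [0.6222, 0.2813, 0.0482]
eef_rot: [-3.021, -0.856, -0.005]
contact_force: [-0.2, -0.7, 6.6]
grip_width: 0.0237
grasp_force: 40.4
```

```bash
python3 plan.py 620.7 279.7 200 31.6 474 -159.8 200 87.8
```

```text
now [622.2 281.3  48.2] yaw 31.6 q [0.33 0.7  0.1  0.97 0.   2.92] w 0.0237 F 40.4 t 21.0667 fc [-0.2 -0.7  6.6]
shift [-0.0038  0.0013 -0.3795] turn [-0.0001 -0.0012  0.0001] rows>= 4
shift [-0.8881  0.7437  0.    ] turn [ 0.      0.     -0.3122] rows>= 12
```

>>> {"name": "carry_out", "arguments": {"targets": [[-1,0,0,-0.04,0,0,0],[-1,0,0,-0.12,0,0,0],[-1,0,0,-0.22,0,0,0],[-1,0,0,-0.32,0,0,0],[-1,0,0,-0.38,0,0,0]]}}

```text
time_s: 21.48
tcp_pos: [0.622, 0.2811, 0.2033]
eef_rot: [-3.021, -0.856, -0.008]
contact_force: [0.7, 0.5, -0.7]
grip_width: 0.0234
grasp_force: 39.6
```

>>> {"name": "carry_out", "arguments": {"targets": [[-1,-0.05,0.04,0,0,0,-0.02],[-1,-0.888,0.744,0,0,0,-0.312],[-1,-0.888,0.744,0,0,0,-0.312],[-1,-0.888,0.744,0,0,0,-0.312],[-1,-0.888,0.744,0,0,0,-0.312]]}}

```text
time_s: 21.9
tcp_pos: [0.5596, 0.0992, 0.1982]
eef_rot: [-2.666, -1.66, -0.001]
contact_force: [0.0, -0.8, -0.9]
grip_width: 0.0236
grasp_force: 39.6
```

```bash
python3 plan.py 474 -159.8 200 87.8
```

```text
now [559.6  99.2 198.2] yaw 63.8 q [ 0.06  0.38 -0.03  1.16  0.    2.09] w 0.0236 F 39.6 t 21.9 fc [ 0.  -0.8 -0.9]
shift [-0.6755  0.0937 -0.0053] turn [-1.000e-04 -4.000e-04 -1.332e-01] rows>= 7
```

>>> {"name": "carry_out", "arguments": {"targets": [[-1,-0.676,0.094,0,0,0,-0.133],[-1,-0.676,0.094,0,0,0,-0.133],[-1,-0.676,0.094,0,0,0,-0.133],[-1,-0.676,0.094,0,0,0,-0.133],[-1,-0.676,0.094,0,0,0,-0.133]]}}

```text
time_s: 22.32
tcp_pos: [0.4963, -0.089, 0.1981]
eef_rot: [-2.268, -2.173, -0.002]
contact_force: [0.7, -0.6, -0.7]
grip_width: 0.0237
grasp_force: 39.6
```

```bash
python3 plan.py 474 -159.8 190 87.8
```

```text
now [496.3 -89.  198.1] yaw 87.6 q [-0.3   0.25 -0.21  1.11  0.    1.31] w 0.0237 F 39.6 t 22.3167 fc [ 0.7 -0.6 -0.7]
shift [-0.1793 -0.0482  0.02  ] turn [ 0.0001 -0.0005 -0.0013] rows>= 2
```

>>> {"name": "carry_out", "arguments": {"targets": [[-1,-0.179,-0.048,0.02,0,0,-0.001],[-1,-0.179,-0.048,0.02,0,0,-0.001],[-1,-0.179,-0.048,0.02,0,0,-0.001],[-1,-0.179,-0.048,0.02,0,0,-0.001],[-1,-0.179,-0.048,0.02,0,0,-0.001]]}}

```text
time_s: 22.73
tcp_pos: [0.4748, -0.1579, 0.1899]
eef_rot: [-2.268, -2.172, -0.002]
contact_force: [0.5, 0.3, -1.3]
grip_width: 0.0234
grasp_force: 39.6
```

>>> {"name": "carry_out", "arguments": {"targets": [[-1,0,0,0,0,0,0],[-1,0,0,0,0,0,0],[-1,0,0,0,0,0,0]]}}

```text
time_s: 22.98
tcp_pos: [0.4753, -0.1572, 0.1901]
eef_rot: [-2.266, -2.175, -0.002]
contact_force: [-0.5, 0.0, -1.2]
grip_width: 0.0232
grasp_force: 39.6
```

```bash
python3 plan.py 474 -159.8 90 87.8
```

```text
now [ 475.3 -157.2  190.1] yaw 87.7 q [-0.45  0.25 -0.23  1.09  0.    1.16] w 0.0232 F 39.6 t 22.9833 fc [-0.5  0.  -1.2]
shift [-0.0071 -0.0031  0.2501] turn [ 0.0001 -0.0005 -0.0007] rows>= 3
```

>>> {"name": "carry_out", "arguments": {"targets": [[-1,-0.007,-0.003,0.08,0,0,0],[-1,-0.007,-0.003,0.17,0,0,0],[-1,-0.007,-0.003,0.25,0,0,0],[-1,-0.007,-0.003,0.25,0,0,0],[-1,-0.007,-0.003,0.25,0,0,0]]}}

```text
time_s: 23.4
tcp_pos: [0.472, -0.1594, 0.0889]
eef_rot: [-2.263, -2.171, 0.001]
contact_force: [0.8, 0.3, 0.4]
grip_width: 0.0232
grasp_force: 39.6
```

>>> {"name": "carry_out", "arguments": {"targets": [[-1,0,0,0,0,0,0],[-1,0,0,0,0,0,0]]}}

```text
time_s: 23.57
tcp_pos: [0.4757, -0.1615, 0.0923]
eef_rot: [2.266, 2.172, 0.004]
contact_force: [0.3, 0.2, 0.5]
grip_width: 0.0231
grasp_force: 39.6
```

```bash
python3 plan.py 474 -159.8 58.3 87.8
```

```text
now [ 475.7 -161.5   92.3] yaw 87.6 q [-0.45  0.33 -0.4   0.84  0.    1.16] w 0.0231 F 39.6 t 23.5667 fc [0.3 0.2 0.5]
shift [ 0.0042 -0.0047  0.0851] turn [ 0.0013  0.0001 -0.0012] rows>= 1
```

>>> {"name": "carry_out", "arguments": {"targets": [[-1,0.004,-0.003,0.03,0,0,0],[-1,0.004,-0.003,0.055,0,0,0],[-1,0.004,-0.003,0.075,0,0,0],[-1,0.004,-0.003,0.081,0,0,0],[-1,0.004,-0.003,0.081,0,0,0]]}}

```text
time_s: 23.98
tcp_pos: [0.4729, -0.1593, 0.0582]
eef_rot: [-2.268, -2.173, -0.002]
contact_force: [-0.8, 1.2, 2.4]
grip_width: 0.0234
grasp_force: 40.1
```

```bash
python3 plan.py 474 -159.8 58.3 87.8
```

```text
now [ 472.9 -159.3   58.2] yaw 87.6 q [-0.45  0.37 -0.45  0.76  0.    1.16] w 0.0234 F 40.1 t 23.9833 fc [-0.8  1.2  2.4]
shift [-0.001   0.0029 -0.0003] turn [ 0.0003 -0.0004 -0.0014] rows>= 1
```

Contact with the felt again. I'll release, rise, and move the arm off toward the stamps' old side so the top camera can see the rack.

>>> {"name": "carry_out", "arguments": {"targets": [[-1,0,0,0,0,0,0],[0,0,0,0,0,0,0],[0,0,0,0,0,0,0],[0,0,0,0,0,0,0],[0,0,0,0,0,0,0]]}}

```text
time_s: 24.4
tcp_pos: [0.4726, -0.1592, 0.0576]
eef_rot: [-2.268, -2.173, -0.002]
contact_force: [0.3, -0.1, 0.1]
grip_width: 0.0424
grasp_force: 0.0
```

>>> {"name": "carry_out", "arguments": {"targets": [[0.3,0,0,-0.08,0,0,0],[0.3,0,0,-0.18,0,0,0],[0.5,0,0,-0.28,0,0,0],[0.5,0,0,-0.36,0,0,0],[0.5,0,0,-0.36,0,0,0]]}}

```text
time_s: 24.82
tcp_pos: [0.4763, -0.1612, 0.2086]
eef_rot: [2.261, 2.166, 0.008]
contact_force: [0.3, -0.8, 0.2]
grip_width: 0.0642
grasp_force: 0.0
```

>>> {"name": "carry_out", "arguments": {"targets": [[0.5,1,0,0,0,0,0],[0.5,1,0,0,0,0,0],[0.5,1,0,0,0,0,0],[0.5,1,0,0,0,0,0],[0.5,1,0,0,0,0,0]]}}

```text
time_s: 25.23
tcp_pos: [0.4809, 0.0505, 0.2015]
eef_rot: [-2.269, -2.172, -0.002]
contact_force: [1.1, -0.7, -0.2]
grip_width: 0.0638
grasp_force: 0.0
```

>>> {"name": "carry_out", "arguments": {"targets": [[0.5,0.5,0,0,0,0,0],[0.5,0.5,0,0,0,0,0],[0.5,0.5,0,0,0,0,0],[0.5,0.5,0,0,0,0,0],[0.5,0.5,0,0,0,0,0]]}}

```text
time_s: 25.65
tcp_pos: [0.4894, 0.2515, 0.2016]
eef_rot: [-2.266, -2.174, -0.002]
contact_force: [0.8, -0.7, 0.5]
grip_width: 0.0637
grasp_force: 0.0
```

Run:
```python
import meas; from meas import *
b=ctrl.get_image("top");a=ctrl.get_image("scene"); meas.im=b
cv2.imwrite("pics/p4.png",np.hstack([cv2.resize(a[130:230,240:360],(360,300),interpolation=3),cv2.resize(b[185:255,265:385],(430,300),interpolation=3)]))
for nm,bx,by in(("44",475.5,-107.5),("58",474,-159.8),("72",472.2,-212.2),("86",470.4,-264.5)):
    u0,v0=proj("top",np.array([bx,by,.027e3])/1000); g=(int(u0)-8,int(v0)-20,int(u0)+9,int(v0)+21); h=up(g)
    m=((h[...,0]>12)&(h[...,1]>50)&(h[...,2]>135)).astype(np.uint8); m=cv2.morphologyEx(m,cv2.MORPH_OPEN,np.ones((11,11)))
    w=W(m,g,.027); print(nm,*(rect(w) if len(w) else ("none",)),"bay",bx,by)
```

```text
44 [ 477.5 -104.9] [ 52.4 118.8] 0.4 bay 475.5 -107.5
58 [ 474.4 -157.5] [ 52.5 121.9] 179.9 bay 474 -159.8
72 [ 472.4 -210.5] [ 52.4 122.1] 179.9 bay 472.2 -212.2
86 [ 470.2 -263.2] [ 52.4 122.4] 179.7 bay 470.4 -264.5
```

View pics/p4.png

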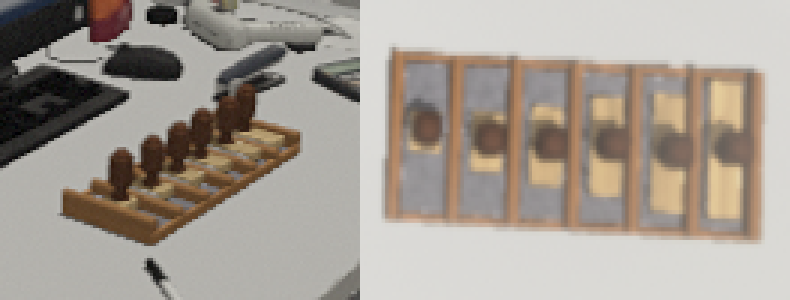

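All six stand upright in order. The colour mask also caught the dividers, so I'll check the centring once more with a tighter one.

Run:
```python
import meas; from meas import *
meas.im=ctrl.get_image("top")
for nm,bx,by in(("44",475.5,-107.5),("58",474,-159.8),("72",472.2,-212.2),("86",470.4,-264.5)):
    u0,v0=proj("top",np.array([bx,by,27])/1000); g=(int(u0)-8,int(v0)-20,int(u0)+9,int(v0)+21); h=up(g)
    m=((h[...,0]>14)&(h[...,1]>70)&(h[...,2]>175)).astype(np.uint8); m=cv2.morphologyEx(m,cv2.MORPH_OPEN,np.ones((9,9)))
    w=W(m,g,.027); print(nm,*(rect(w) if len(w) else ("none",)),"bay",bx,by)
```

```text
44 [ 459.9 -107.2] [12.4 25.2] 88.2 bay 475.5 -107.5
58 [ 472.2 -158.6] [27.  56.3] 179.2 bay 474 -159.8
72 [ 472.6 -211.6] [26.2 70.2] 178.3 bay 472.2 -212.2
86 [ 468.4 -264.8] [27.5 84. ] 179.0 bay 470.4 -264.5
```

All four are within about 2 mm and 2° of their bays. The 44's visible front edge, at x ≈ 453.7, puts its centre at about 475.7. Handing in.

```bash
python3 -c "
from cell import ctrl
print(ctrl.close_job())"
```

```text
the job is handed in; nothing more can be done
None
```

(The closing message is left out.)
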